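# Unload a guitar preamp from the clamshell glue jig

### The job

Swing the cover of the sloping jig by its red handle all the way back, past vertical, so that it stays open by itself; do not fling it or let it slam. Then lift the black preamp module out of the jig and set it down gently, dials up and lying flat, in the green tray. Leave the cover open and do not disturb the other module in the red tray, the cup or the screwdriver.

Things in the scene. Friction and masses are not known exactly. Their poses are not given: they have to be found in the camera images.
- lid (a joint): angle of the jig's hinged cover: 0 shut, growing as it opens, stop at 2.18 (fully open). The cover (about 0.35 kg) is a downward-open box 128 mm long, 144 mm wide and 48 mm high with grey walls and a clear top. Nothing latches it; the hinge is lightly damped. Its weight shuts it below about 1.5 and carries it on to the open stop above about 1.7, where it stays
- lid_handle (a point): middle of the red bar of the cover's D handle: a round bar 10 mm thick and 116 mm long, parallel to the hinge, its axis 40 mm in front of the cover's front edge (35 mm of free gap), level with the cover's top face, held by a 10 mm leg at each end. It turns with the cover; its axes are the cover's: x runs in the cover's plane towards the hinge, y along the bar, z out of its top
- lid_hinge (a point): middle of the hinge pin, at the upper (far) edge of the tilted nest plate; the hinge runs along its y axis and positive joint values turn the cover about +y. The handle bar lies 168 mm along the cover's -x and 48 mm along its z from here (175 mm from the pin). Axes as for lid_handle
- nest: the jig's tilted plate, fixed: origin in the middle of the pocket's floor, 75 mm above the table; x points up the slope (away from the robot, towards the hinge), y level, z square out of the plate, leaning 25 degrees from vertical towards the robot. The pocket is a frame of white rails 12 mm high and 10 to 12 mm thick around the module, with 2 mm play on each side; the rest of the plate is bare, 136 mm along x and 150 mm along y
- module: the black preamp module to take out: a block 56 mm (x) by 38 mm (y) by 36 mm (z), about 0.12 kg, with three small white dials (6 mm tall, harmless) on its top. Origin in the middle of its underside, z out of its top (the dials). It starts in the pocket, its axes along those of the nest
- green_tray: low open green tray, fixed: outside 170 mm (x) by 150 mm (y), 22 mm high, walls and floor 5 mm. Origin in the middle of its underside on the table; axes along its sides
- red_tray: the same tray in red, fixed, with the rejected grey module in it
- reject: rejected grey module with orange dials, same size as the black one, standing in the red tray; leave alone
- cup: white cup, 72 mm wide and 75 mm tall, origin in the middle of its underside; leave alone
- driver: screwdriver 190 mm long lying on the table; leave alone
Things that resemble listed ones, but are neither listed nor needed, are in the scene too. There is more than one size of the green_tray; the job needs the larger.

How it is judged:
On the way, in this order (a step that is already met when the one before it is completed fails the run):
1. the cover has been swung past vertical and rests near its open stop (value of joint lid above 2.05 rad), for 0.2 s.
2. the black module has been lifted clear of the pocket, the cover still open (z of module in the frame of nest above 0.03 m and value of joint lid above 2.05 rad), for 0.1 s.
At the end, for the whole second after the job is handed in: The cover stands open at 2.05 or more; the black module lies flat on the floor of the green tray, dials up (within 0.1 rad, origin less than 9 mm above the tray's underside and within 65 mm by 55 mm of its middle), at rest and released (value of joint lid above 2.05 rad and x of module in the frame of green_tray between -0.065 and 0.065 m and y of module in the frame of green_tray between -0.055 and 0.055 m and z of module in the frame of green_tray below 0.009 m and angle between module's own z axis and vertical below 0.1 rad and linear speed of module below 0.02 m/s and angular speed of module below 0.2 rad/s); the robot touches nothing.
It fails at once if the cover is flung or slams (faster than 4 rad/s) (velocity of joint lid above 4 rad/s or velocity of joint lid below -4 rad/s).
It fails at once if the black module is dropped (falls faster than 0.7 m/s with no finger on it: more than about 25 mm) (linear speed of module above 0.7 m/s and contact force between the fingers and module below 0.05 N).
It fails at once if the rejected module is moved more than 20 mm (distance of reject from where it was at the start of the episode above 0.02 m).
It fails at once if the cup is moved more than 20 mm or tipped (distance of cup from where it was at the start of the episode above 0.02 m or angle between cup's own z axis and vertical above 0.4 rad).
It fails at once if the screwdriver is moved more than 20 mm (distance of driver from where it was at the start of the episode above 0.02 m).
It also fails if it takes over 64 s, if anything falls off the work surface, if the arm or the gripper's body presses on something with over 40 N, if the wrist force passes 120 N, or if a joint passes its speed limit or range.

### The arm

A 6-joint arm with a two-finger parallel gripper is mounted at the origin on the work surface. World frame = base frame: x ahead of the robot, y to its left, z up, the work surface at z = 0. Lengths are in m, angles in rad, forces in N, time in s.
With the tool pointing down it reaches from about 0.4 to 0.825 m from the base axis. Payload 7 kg.
Tool frame: the origin (TCP) lies midway between the tips of the shut fingers; the grasp point (between the pads) lies 19 mm behind it; z points along the fingers, y is the line along which they close (so a half turn about z gives the same grasp; the last joint's range is limited). The gripper opens to 88 mm and grips with 3 to 60 N. Pads are 19 mm wide; open, the fingers measure 130 mm over their backs; the gripper's body (78 mm by 193 mm) begins 47 mm behind the grasp point.
Start: joints at [-0.829, 0.359, 0.012, 0, -1.224, -0.288], TCP at [0.296, -0.607, 0.2] pointing down, gripper open.
Joint ranges: [-3.07, 3.07], [-1.43, 2.12], [-1.02, 1.25], [-3.03, 1.67], [-3.05, -0], [-3.03, 3.03]. Speed limits (rad/s): [2.39, 2.39, 3.01, 3.14, 3.14, 3.14].

### API

Orientations are given as [roll, pitch, yaw] about the fixed x, y, z axes, in that order (R = Rz(yaw) Ry(pitch) Rx(roll)).
In Python, from station import get_state, grab_frame, calibration, job_done, boxes_of, regions_of, spot_point gives the robot as it stands. The module is installed in compiled form; this text tells all that it offers.
- The arm moves only by the tool arm_command, never from a script. Its argument "commands" is a list of rows, each an object of numbers: "tx", "ty", "tz": the shift along the tool's x, y, z each as a share of 25 cm, from -1 to 1; "twist": the turn about the tool's z as a share of 180 degrees, from -1 to 1. A call has exactly 8 rows; each row is the pose to reach, as a shift and turn from the pose commanded when the call began, along the tool's axes at that moment, turning the shorter way round; what a row does not reach only later rows make up. A row lasts 1/12 s, in which the tool goes at most 41.7 mm and 7.16 degrees, less where a joint would pass 70% of its speed; a pose out of reach is approached as far as the arm can. A call with a number of a shift or a turn outside -1 to 1 is refused whole. A call with a gripper value outside its range is refused whole. "claw" is the opening, from 0 (shut) to 1 (fully open), set as the call begins (left out, the last holds). The fingers move at their own pace and stop on an object; "grip_force" is the grip in N (left out, the last holds). Time passes only in rows, so rows that repeat a pose let the fingers close, or fill a call up. It gives the time, the measured TCP pose, the force, the opening and the grip force at its end, in the units of the state.
- get_state(): the state, without advancing time (a new reading comes with each control period).
- grab_frame(name): name is "scene" or "top"; returns the picture (384x512x3 uint8, red, green, blue); there is no depth.
- calibration(name): a dict with "camera_matrix" (3x3 intrinsics, pixels), "extrinsics" (4x4, takes a point from camera to world coordinates). Camera axes: x right, y down, z forward; pixel columns grow to the right and rows downward; lengths in m; the calibration is good to about 2 mm. A picture is of the moment at which its call begins. calibration takes no time and is no camera call.
- job_done(): hands the job in; it is judged then, once.
Trained networks look in the newest picture that a camera, given by its name, has taken for a name from the list of things; names that differ only in an ending like _2 or _b are one class to them, and where a whole thing is asked for, a point or a joint stands for the part that bears it (a point fixed in the world has none). Each returns a list of dicts, best first, with "score" (0 to 1); they miss things now and then, are a little off and sometimes report something else, mostly with a low value. They report only what shows in the picture. A call takes as long as a camera call. They do not tell look-alikes from the thing itself.
- boxes_of(query, camera): "rect" ([left, top, right, bottom] in pixels, round what is visible of it).
- regions_of(query, camera): "region" (384x512 bool, what is visible of it) and "rect" ([left, top, right, bottom] in pixels, round what is visible of it).
- spot_point(query, camera): "uv" ([column, row] in pixels: a listed point, or the origin of a listed thing).
The state is a dict: "t": time; "q": joint angles; "qd": joint speeds; "joint_efforts": joint torques, N m; "eef_pos": TCP position; "ee_rot": TCP orientation; "force": force on the tool from outside, world axes, zero at the start; "moment": the same for the moment, N m; "width": finger opening in m; "gripper_force": force on a finger pad.
Only numpy, scipy, OpenCV 4.12 (cv2) and the standard library are available. Lean on these libraries where they do the work, as an engineer would, in place of code of your own. Each camera call takes 0.05 s, during which the arm holds its last target. There are 200 camera calls.

## Working session

There is one attempt and no reset: what is moved stays moved. The work goes in short steps, Python scripts to look and compute and a tool call to move; the robot and the scene stay as the last step left them, time stands still between calls to the robot, and variables do not carry over. Pictures are saved under pics/ and viewed, at most 10 in all, crops included, and the job is handed in when it is done.

Besides the shell and the picture viewer there is one more tool, called after "Emit:" by a JSON object that holds its "op" and its "data", one argument or row to a line. arm_command: Moves the arm, as the interface text tells. Shift numbers are shares of 25 cm and turn numbers shares of 180 degrees, none past 1 either way. Its arguments: {"type":"object","properties":{"commands":{"type":"array"},"claw":{"type":"number"},"grip_force":{"type":"number"}},"required":["commands"]}

```bash
mkdir -p pics; cat > h.py <<'E'
import numpy as np, cv2
from scipy.spatial.transform import Rotation as R
from station import *
np.set_printoptions(precision=4,suppress=True)
def cal(n):
    c=calibration(n); return np.array(c["camera_matrix"]),np.array(c["extrinsics"])
def proj(n,P):
    K,E=cal(n); p=(np.atleast_2d(P)-E[:3,3])@E[:3,:3]@K.T; return p[:,:2]/p[:,2:]
def ray(n,uv,z):
    K,E=cal(n); d=E[:3,:3]@np.linalg.solve(K,[uv[0],uv[1],1.]); return E[:3,3]+d*(z-E[2,3])/d[2]
def save(n,f): 
    im=grab_frame(n); cv2.imwrite('pics/'+f,im[:,:,::-1]); return im
E
python3 - <<'E'
from h import *
a=save('scene','s0.png');b=save('top','t0.png')
cv2.imwrite('pics/both.png',cv2.resize(np.vstack([a,b])[:,:,::-1],(400,600)))
for n in('scene','top'):
    print(n,cal(n)[1][:3,3])
    for q in('lid_handle','lid_hinge','nest','module','green_tray','red_tray','cup','driver','reject'):
        print(q,[(np.round(d['uv']),round(d['score'],2)) for d in spot_point(q,n)][:4],[(np.round(d['rect']),round(d['score'],2)) for d in boxes_of(q,n)][:3] if q=='green_tray' else '')
s=get_state();print(s['eef_pos'],s['ee_rot'],s['t'],s['force'])
E
```

```text
scene [ 1.1542 -0.6357  1.0869]
lid_handle [(array([238., 181.]), 0.73)] 
lid_hinge [(array([272., 203.]), 0.74)] 
nest [(array([261., 198.]), 0.59)] 
module [] 
green_tray [(array([329., 123.]), 0.83), (array([283., 162.]), 0.79), (array([157., 284.]), 0.18)] [(array([305., 108., 344., 133.]), 0.71), (array([253., 141., 316., 183.]), 0.68), (array([103., 249., 183., 318.]), 0.2)]
red_tray [(array([148., 282.]), 0.74)] 
cup [(array([186., 329.]), 0.84)] 
driver [(array([325., 195.]), 0.53)] 
reject [(array([156., 283.]), 0.63), (array([326., 194.]), 0.26)] 
top [0.4407 0.1515 1.6922]
lid_handle [(array([269., 222.]), 0.81)] 
lid_hinge [(array([279., 172.]), 0.91)] 
nest [(array([271., 189.]), 0.89), (array([269., 222.]), 0.24)] 
module [] 
green_tray [(array([202., 215.]), 0.95), (array([116., 220.]), 0.75)] [(array([ 99., 202., 132., 240.]), 0.81)]
red_tray [(array([383., 214.]), 0.91), (array([385., 164.]), 0.67)] 
cup [(array([385., 162.]), 0.82), (array([379., 205.]), 0.51)] 
driver [(array([208., 157.]), 0.75)] 
reject [(array([377., 210.]), 0.54)] 
[ 0.2959 -0.6066  0.2   ] [ 3.1415 -0.     -2.6878] 1.1 [-0.222  -0.6257  0.2557]
```

View pics/s0.png

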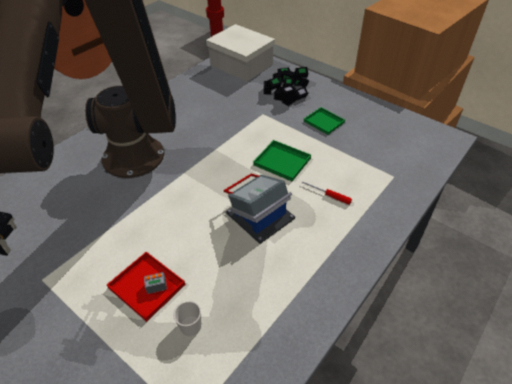

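View pics/t0.png

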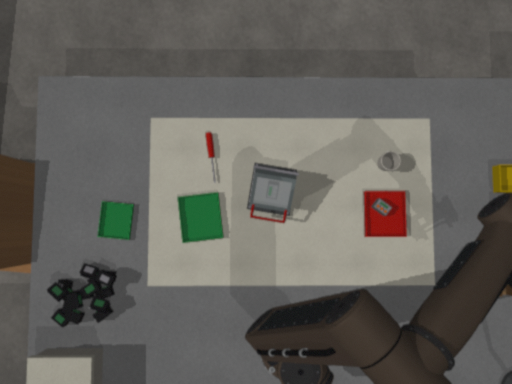

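The scene view shows the jig at about (260,205), with its red handle at (240,183). In the top view the handle is at (269,214) and the hinge at (279,172).

Green tray candidates are top (202,216), which is larger, and top (116,220), which is smaller. The one at (202,216) fits, and I'll confirm it in a crop with the fitted outlines.

```bash
cat > fit.py <<'E'
from h import *
from scipy.optimize import least_squares
t=np.deg2rad(25)
def nestT(x,y,yaw):  # nest->world
    return R.from_euler('ZY',[yaw,-t]).as_matrix(),np.array([x,y,.075])
def nest_pts(p,P): M,o=nestT(*p[:3]); return np.atleast_2d(P)@M.T+o
E
python3 - <<'E'
from fit import *
ims={n:grab_frame(n) for n in('scene','top')}
obs={}
for n in ims:
    for q in('lid_handle','lid_hinge','nest'):
        obs[n,q]=np.array(spot_point(q,n)[0]['uv'])
def loc(p): return {'nest':[0,0,0],'lid_hinge':[p[3],0,p[4]],'lid_handle':[p[3]-.168,0,p[4]+.048]}
def res(p):
    r=[(proj(n,nest_pts(p,loc(p)[q]))[0]-o)*(.4 if q=='nest' else 1) for (n,q),o in obs.items()]
    return np.r_[np.ravel(r),(p[3]-.068)/.005,(p[4]-0)/.005]
s=least_squares(res,[.5,.05,-.2,.068,0],loss='soft_l1');p=s.x
print(p,np.reshape(s.fun[:12],(6,2)));
np.save('p.npy',p)
# trays
for n in ims:
    for d in regions_of('green_tray',n):
        c,(w,h),a=cv2.minAreaRect(np.argwhere(d['region'])[:,::-1].astype(np.float32))
        P=[ray(n,q,.022) for q in cv2.boxPoints((c,(w,h),a))]
        print(n,round(d['score'],2),c,np.mean(P,0),[np.round(np.linalg.norm(P[i]-P[i-1]),3) for i in(1,2)],np.round(P[1]-P[0],3))
# overlay
hx,hz=p[3:5]
def seg(n,im,A,col):
    q=proj(n,A)*4
    cv2.polylines(im,[np.int32(q)],True,col,1)
for n,(c0,r0) in {'scene':(180,110),'top':(160,130)}.items():
    im=cv2.resize(ims[n][:,:,::-1],None,fx=4,fy=4,interpolation=cv2.INTER_CUBIC)
    for z in(hz,hz+.048): seg(n,im,nest_pts(p,[[hx-a,b,z] for a,b in((0,.072),(.128,.072),(.128,-.072),(0,-.072))]),(0,255,255))
    seg(n,im,nest_pts(p,[[hx-a,b,hz+.048] for a,b in((.128,.058),(.168,.058),(.168,-.058),(.128,-.058))]),(255,0,255))
    cv2.imwrite(f'pics/o_{n}.png',im[r0*4:r0*4+480,c0*4:c0*4+640])
E
```

```text
[ 0.5703  0.0731 -0.1671  0.0686  0.0069] [[ 0.7925  0.3438]
 [-0.3392  0.2261]
 [ 0.1813  0.3424]
 [ 0.5672 -0.7671]
 [-0.5213  2.7452]
 [-0.5533  0.8775]]
scene 0.81 (281.29290771484375, 159.99703979492188) [0.4722 0.3221 0.022 ] [np.float64(0.182), np.float64(0.213)] [-0.073  0.167  0.   ]
scene 0.64 (322.9635314941406, 121.06893157958984) [0.4654 0.6203 0.022 ] [np.float64(0.144), np.float64(0.17)] [-0.043  0.137  0.   ]
top 0.84 (200.25634765625, 217.0888214111328) [0.4694 0.3312 0.022 ] [np.float64(0.149), np.float64(0.17)] [ 0.011 -0.148  0.   ]
top 0.72 (115.28276062011719, 219.60691833496094) [0.4603 0.6385 0.022 ] [np.float64(0.133), np.float64(0.124)] [ 0.133 -0.007  0.   ]
```

View pics/o_top.png

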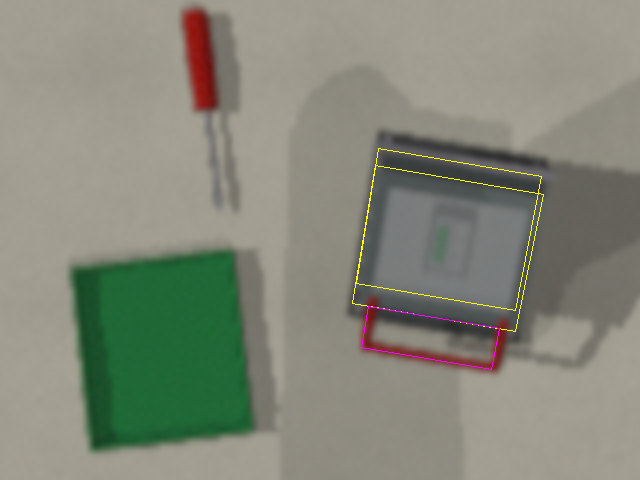

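View pics/o_scene.png

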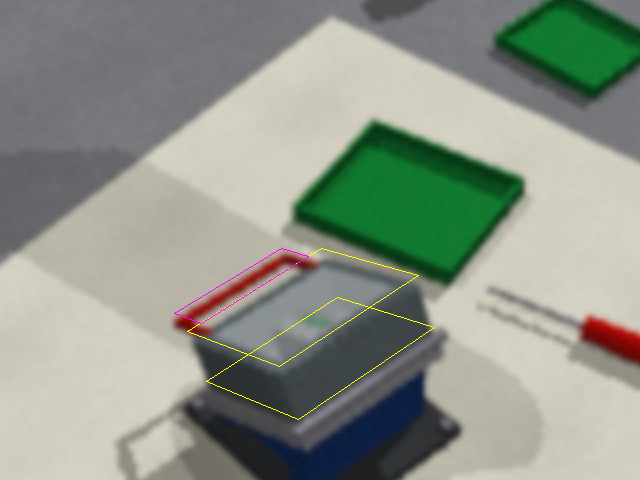

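The top crop shows the larger green tray (170x149 mm, centre about (202,216)) and the handle bar running from (251,216) to (283,221). In the scene crop the bar runs from (226,191) to (252,174), so the fit is off by about 2 px. I'll refine it with the bar's corner points.

```bash
python3 - <<'E'
from fit import *
im={n:cv2.imread(f'pics/{n[0]}0.png').astype(int) for n in('scene','top')}
win={'scene':(215,170,262,198),'top':(245,203,292,226)}
mask={}
for n,(a,b,c,d) in win.items():
    m=im[n][:,:,2]-np.maximum(im[n][:,:,1],im[n][:,:,0]); w=m[b:d,a:c].clip(0)
    w=np.where(w>25,w,0); mask[n]=w; print(n,(w>0).sum())
# fit rendered D handle: maximize red weight along bar+legs
def bar(p):  # cx,cy,cz,yaw
    M=R.from_euler('ZY',[p[3],-t]).as_matrix()
    s=np.linspace(-1,1,60)[:,None]; l=np.linspace(0,.038,20)[:,None]
    P=np.vstack([s*[0,.058,0]]+[l*[1,0,0]+[0,q*.058,0] for q in(-1,1)])
    return P@M.T+p[:3]
sm={n:cv2.distanceTransform((mask[n]==0).astype(np.uint8),cv2.DIST_L2,5) for n in mask}
def cost(p):
    r=[]
    for n,(a,b,c,d) in win.items():
        q=proj(n,bar(p))-[a,b]
        v,u=np.nonzero(mask[n]); D=np.hypot(u[:,None]-q[:,0],v[:,None]-q[:,1]).min(1)
        r.append(D*np.sqrt(mask[n][v,u]/100)); 
        r.append(cv2.remap(sm[n].astype(np.float32),q[:,:1].astype(np.float32),q[:,1:].astype(np.float32),cv2.INTER_LINEAR,borderValue=10).ravel()*.5)
    return np.concatenate(r)
p0=np.load('p.npy');h0=nest_pts(p0,[p0[3]-.168,0,p0[4]+.048])[0]
from scipy.optimize import minimize
s=minimize(lambda p:(cost(p)**2).sum(),np.r_[h0,p0[2]],method='Nelder-Mead',options=dict(xatol=1e-5,fatol=1e-4,maxiter=2000))
print(h0,s.x,s.fun,(cost(np.r_[h0,p0[2]])**2).sum())
p=s.x; np.save('handle.npy',p)
M=R.from_euler('ZY',[p[3],-t]).as_matrix(); H=p[:3]+M@[.168,0,-.048]; print('hinge',H,'in-nest z', )
for n in win: print(n,'hinge',proj(n,H),'corners',proj(n,bar(p)[[0,59]]))
E
```

```text
scene 160
top 176
[0.4587 0.0919 0.0827] [ 0.4628  0.0912  0.0782 -0.1722] 155.47559571419856 563.3590782399563
hinge [0.6328 0.0616 0.1057] in-nest z
scene hinge [[272.7238 204.9042]] corners [[224.5506 190.0395]
 [251.1971 173.7966]]
top hinge [[275.4787 169.6687]] corners [[283.0742 221.3958]
 [250.6092 215.7491]]
```

Emit:
{"op": "arm_command", "data": {
  "commands": [
    {"tx":-0.09,"ty":0.11,"tz":-0.025,"twist":-0.0375},
    {"tx":-0.18,"ty":0.22,"tz":-0.05,"twist":-0.075},
    {"tx":-0.27,"ty":0.33,"tz":-0.075,"twist":-0.1125},
    {"tx":-0.36,"ty":0.44,"tz":-0.1,"twist":-0.15},
    {"tx":-0.45,"ty":0.55,"tz":-0.125,"twist":-0.1875},
    {"tx":-0.54,"ty":0.66,"tz":-0.15,"twist":-0.225},
    {"tx":-0.63,"ty":0.77,"tz":-0.175,"twist":-0.2625},
    {"tx":-0.72,"ty":0.88,"tz":-0.2,"twist":-0.3}
  ],
  "claw": 0.23,
  "grip_force": 12
}}

```text
t: 2.27
eef_pos: [0.3612, -0.3285, 0.2505]
ee_rot: [-3.141, -0.0, -1.74]
force: [2.3, 0.6, 0.0]
width: 0.0397
gripper_force: 0.0
```

```bash
cat >> h.py <<'E'
def to(P,yaw=None):
    "shares to reach tcp P (world) and yaw from the present pose"
    s=get_state(); M=R.from_euler('xyz',s['ee_rot']).as_matrix(); d=M.T@(np.array(P)-s['eef_pos'])/.25
    y=s['ee_rot'][2]; tw=0 if yaw is None else -((yaw-y+np.pi)%(2*np.pi)-np.pi)/np.pi
    print('t',round(s['t'],2),'at',s['eef_pos'],s['ee_rot'],'w',round(s['width'],4),'F',s['force'],'shares',d,'twist',round(tw,4))
E
python3 -c "
from h import *
to([.463,.091,.2],-1.743)"
```

```text
t 2.27 at [ 0.3612 -0.3285  0.2505] [-3.1409 -0.0002 -1.7397] w 0.0397 F [2.2857 0.6477 0.0487] shares [-1.7226 -0.119   0.2017] twist 0.001
```

Emit:
{"op": "arm_command", "data": {
  "commands": [
    {"tx":-0.12,"ty":-0.01},
    {"tx":-0.25,"ty":-0.02},
    {"tx":-0.38,"ty":-0.03},
    {"tx":-0.5,"ty":-0.04},
    {"tx":-0.63,"ty":-0.05},
    {"tx":-0.75,"ty":-0.06},
    {"tx":-0.87,"ty":-0.07},
    {"tx":-1.0,"ty":-0.08}
  ]
}}

```text
invalid input
```

Emit:
{"op": "arm_command", "data": {
  "commands": [
    {"tx":-0.12,"ty":-0.005},
    {"tx":-0.24,"ty":-0.01},
    {"tx":-0.36,"ty":-0.015},
    {"tx":-0.48,"ty":-0.02},
    {"tx":-0.6,"ty":-0.03},
    {"tx":-0.68,"ty":-0.035},
    {"tx":-0.72,"ty":-0.04},
    {"tx":-0.72,"ty":-0.04}
  ]
}}

```text
invalid input
```

```bash
python3 -c "
from h import *
to([.463,.091,.068],-1.743)"
```

```text
t 2.27 at [ 0.3612 -0.3285  0.2505] [-3.1409 -0.0002 -1.7397] w 0.0397 F [2.2857 0.6477 0.0487] shares [-1.7227 -0.1187  0.7297] twist 0.001
```

Emit:
{"op": "arm_command", "data": {
  "commands": [
    {"tx":-0.12,"ty":-0.01,"tz":0,"twist":0},
    {"tx":-0.25,"ty":-0.02,"tz":0,"twist":0},
    {"tx":-0.38,"ty":-0.03,"tz":0,"twist":0},
    {"tx":-0.5,"ty":-0.04,"tz":0,"twist":0},
    {"tx":-0.63,"ty":-0.05,"tz":0,"twist":0},
    {"tx":-0.75,"ty":-0.06,"tz":0,"twist":0},
    {"tx":-0.87,"ty":-0.07,"tz":0,"twist":0},
    {"tx":-1.0,"ty":-0.08,"tz":0,"twist":0}
  ]
}}

```text
t: 2.93
eef_pos: [0.4244, -0.0859, 0.2504]
ee_rot: [-3.141, 0.0, -1.745]
force: [0.3, -0.6, 1.2]
width: 0.02
gripper_force: 0.0
```

Emit:
{"op": "arm_command", "data": {
  "commands": [
    {"tx":-0.12,"ty":-0.005,"tz":0,"twist":0},
    {"tx":-0.24,"ty":-0.01,"tz":0,"twist":0},
    {"tx":-0.36,"ty":-0.015,"tz":0,"twist":0},
    {"tx":-0.48,"ty":-0.02,"tz":0,"twist":0},
    {"tx":-0.6,"ty":-0.03,"tz":0,"twist":0},
    {"tx":-0.68,"ty":-0.035,"tz":0,"twist":0},
    {"tx":-0.72,"ty":-0.04,"tz":0,"twist":0},
    {"tx":-0.72,"ty":-0.04,"tz":0,"twist":0}
  ]
}}

```text
t: 3.6
eef_pos: [0.4658, 0.0898, 0.2498]
ee_rot: [3.141, -0.0, -1.743]
force: [-0.8, -0.1, -0.4]
width: 0.0204
gripper_force: 0.0
```

```bash
python3 -c "
from h import *
to([.463,.091,.068],-1.743)"
```

```text
t 3.6 at [0.4658 0.0898 0.2498] [ 3.1414 -0.0002 -1.7433] w 0.0204 F [-0.817  -0.0898 -0.3541] shares [-0.003   0.0117  0.7271] twist -0.0001
```

Emit:
{"op": "arm_command", "data": {
  "commands": [
    {"tx":0,"ty":0.012,"tz":0.08,"twist":0},
    {"tx":0,"ty":0.012,"tz":0.17,"twist":0},
    {"tx":0,"ty":0.012,"tz":0.26,"twist":0},
    {"tx":0,"ty":0.012,"tz":0.35,"twist":0},
    {"tx":0,"ty":0.012,"tz":0.44,"twist":0},
    {"tx":0,"ty":0.012,"tz":0.52,"twist":0},
    {"tx":0,"ty":0.012,"tz":0.56,"twist":0},
    {"tx":0,"ty":0.012,"tz":0.58,"twist":0}
  ]
}}

```text
t: 4.27
eef_pos: [0.4614, 0.0872, 0.1035]
ee_rot: [3.14, -0.002, -1.746]
force: [-0.7, -0.3, -0.2]
width: 0.0203
gripper_force: 0.0
```

```bash
python3 - <<'E'
from h import *
to([.463,.091,.068],-1.743)
a=grab_frame('scene')[140:240,180:300];b=grab_frame('top')[150:250,215:335]
cv2.imwrite('pics/c1.png',cv2.resize(np.vstack([a,b])[:,:,::-1],None,fx=3,fy=3,interpolation=cv2.INTER_CUBIC))
print(proj('scene',[.463,.091,.1]),proj('top',[.463,.091,.1]))
E
```

```text
t 4.27 at [0.4614 0.0872 0.1035] [ 3.1396 -0.0017 -1.7464] w 0.0203 F [-0.7158 -0.3038 -0.2448] shares [-0.0164 -0.0041  0.1419] twist -0.0011
[[237.8439 177.2231]] [[267.1207 218.4237]]
```

View pics/c1.png

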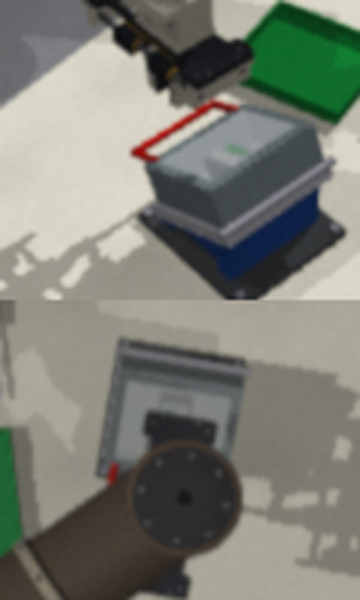

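The crop shows the two fingers on either side of the bar's middle, around (175,95), just above it. Next I'll go down the last 35 mm.

Emit:
{"op": "arm_command", "data": {
  "commands": [
    {"tx":-0.005,"ty":-0.004,"tz":0.02,"twist":0},
    {"tx":-0.01,"ty":-0.004,"tz":0.04,"twist":0},
    {"tx":-0.01,"ty":-0.004,"tz":0.06,"twist":0},
    {"tx":-0.01,"ty":-0.004,"tz":0.08,"twist":0},
    {"tx":-0.01,"ty":-0.004,"tz":0.1,"twist":0},
    {"tx":-0.01,"ty":-0.004,"tz":0.12,"twist":0},
    {"tx":-0.01,"ty":-0.004,"tz":0.13,"twist":0},
    {"tx":-0.01,"ty":-0.004,"tz":0.135,"twist":0}
  ]
}}

```text
t: 5.03
eef_pos: [0.4636, 0.0909, 0.0706]
ee_rot: [3.141, -0.001, -1.745]
force: [0.1, -0.1, -0.1]
width: 0.02
gripper_force: 0.0
```

Nothing touched on the way down. Now I'll close on the bar.

Emit:
{"op": "arm_command", "data": {
  "commands": [
    {"tx":0,"ty":0,"tz":0,"twist":0},
    {"tx":0,"ty":0,"tz":0,"twist":0},
    {"tx":0,"ty":0,"tz":0,"twist":0},
    {"tx":0,"ty":0,"tz":0,"twist":0},
    {"tx":0,"ty":0,"tz":0,"twist":0},
    {"tx":0,"ty":0,"tz":0,"twist":0},
    {"tx":0,"ty":0,"tz":0,"twist":0},
    {"tx":0,"ty":0,"tz":0,"twist":0}
  ],
  "claw": 0,
  "grip_force": 12
}}

```text
t: 5.7
eef_pos: [0.4639, 0.0911, 0.0713]
ee_rot: [-3.142, 0.0, -1.745]
force: [-0.7, 0.5, 0.5]
width: 0.0007
gripper_force: 0.0
```

```bash
cat > arc.py <<'E'
from h import *
# arc offsets of the bar in (tool ty = -nest horizontal x, tz = -up), from lid 0, in shares
for th in np.arange(0,2.19,.1):
    x0,z0=-.1725,-.0275
    x=x0*np.cos(th)+z0*np.sin(th); z=-x0*np.sin(th)+z0*np.cos(th)
    print(round(th,2),'ty %.3f tz %.3f'%(-(x-x0)/.25,-(z-z0)/.25))
E
python3 arc.py; python3 -c "
from h import *
s=get_state();print(s['width'],s['gripper_force'],s['force'],s['eef_pos'])"
```

```text
0.0 ty -0.000 tz -0.000
0.1 ty 0.008 tz -0.069
0.2 ty 0.008 tz -0.139
0.3 ty 0.002 tz -0.209
0.4 ty -0.012 tz -0.277
0.5 ty -0.032 tz -0.344
0.6 ty -0.058 tz -0.409
0.7 ty -0.091 tz -0.470
0.8 ty -0.130 tz -0.528
0.9 ty -0.175 tz -0.582
1.0 ty -0.225 tz -0.631
1.1 ty -0.279 tz -0.675
1.2 ty -0.337 tz -0.713
1.3 ty -0.399 tz -0.745
1.4 ty -0.464 tz -0.771
1.5 ty -0.531 tz -0.790
1.6 ty -0.600 tz -0.803
1.7 ty -0.670 tz -0.808
1.8 ty -0.740 tz -0.807
1.9 ty -0.809 tz -0.799
2.0 ty -0.877 tz -0.783
2.1 ty -0.943 tz -0.761
0.0007242586296624437 0.0 [-0.7205  0.4857  0.4742] [0.4639 0.0911 0.0713]
```

```bash
python3 - <<'E'
from h import *
a=grab_frame('scene')[150:220,195:295]
s=get_state()
print((proj('scene',s['eef_pos'])-[195,150])*7.5)
cv2.imwrite('pics/c2.png',cv2.resize(a[:,:,::-1],None,fx=7.5,fy=7.5,interpolation=cv2.INTER_CUBIC))
E
```

```text
[[325.8647 250.3047]]
```

View pics/c2.png

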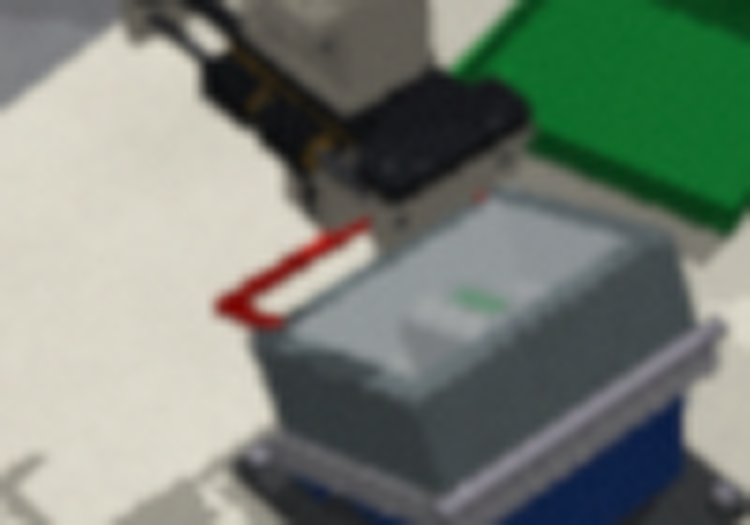

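The crop shows the shut fingers ending around (340,235) with the red bar still visible in front of and below them. The tips are therefore slightly above the bar, so I'll reopen, go 10 mm lower and close again.

Emit:
{"op": "arm_command", "data": {
  "commands": [
    {"tx":0,"ty":0,"tz":0,"twist":0},
    {"tx":0,"ty":0,"tz":0,"twist":0},
    {"tx":0,"ty":0,"tz":0,"twist":0},
    {"tx":0,"ty":0,"tz":0.01,"twist":0},
    {"tx":0,"ty":0,"tz":0.02,"twist":0},
    {"tx":0,"ty":0,"tz":0.03,"twist":0},
    {"tx":0,"ty":0,"tz":0.04,"twist":0},
    {"tx":0,"ty":0,"tz":0.04,"twist":0}
  ],
  "claw": 0.23
}}

```text
t: 6.42
eef_pos: [0.4635, 0.0908, 0.0605]
ee_rot: [3.141, -0.001, -1.745]
force: [0.8, -0.6, -0.5]
width: 0.0202
gripper_force: 0.0
```

Emit:
{"op": "arm_command", "data": {
  "commands": [
    {"tx":0,"ty":0,"tz":0,"twist":0},
    {"tx":0,"ty":0,"tz":0,"twist":0},
    {"tx":0,"ty":0,"tz":0,"twist":0},
    {"tx":0,"ty":0,"tz":0,"twist":0},
    {"tx":0,"ty":0,"tz":0,"twist":0},
    {"tx":0,"ty":0,"tz":0,"twist":0},
    {"tx":0,"ty":0,"tz":0,"twist":0},
    {"tx":0,"ty":0,"tz":0,"twist":0}
  ],
  "claw": 0
}}

```text
t: 7.08
eef_pos: [0.4639, 0.0911, 0.0613]
ee_rot: [-3.142, 0.0, -1.745]
force: [1.7, 0.8, -0.1]
width: 0.0004
gripper_force: 0.0
```

```bash
python3 - <<'E'
from h import *
old=cv2.imread('pics/s0.png')[:,:,::-1].astype(int); new=grab_frame('scene').astype(int)
red=lambda i:(i[:,:,0]-np.maximum(i[:,:,1],i[:,:,2]))>25
a,b=red(old),red(new)
for r in range(170,196): print(r,''.join('#' if a[r,c] and b[r,c] else 'o' if a[r,c] else '+' if b[r,c] else '.' for c in range(215,265)))
print(proj('scene',get_state()['eef_pos']))
old=cv2.imread('pics/t0.png')[:,:,::-1].astype(int); new=grab_frame('top').astype(int)
a,b=red(old),red(new)
for r in range(200,228): print(r,''.join('#' if a[r,c] and b[r,c] else 'o' if a[r,c] else '+' if b[r,c] else '.' for c in range(245,295)))
# gripper bits: diff mask in scene
s=get_state();print(proj('top',s['eef_pos']))
E
```

```text
170 ..................................................
171 ..................................................
172 ..................................................
173 ...................................oooo...........
174 .................................oooooooooo.......
175 ...............................oooooooooooooo.....
176 ..............................ooooooooooooooo.....
177 ............................ooooooo...............
178 ..........................ooooooo.................
179 .........................ooooooo..................
180 .......................ooooooo....................
181 ......................oooooo......................
182 ....................o##oooo.......................
183 ..................o#####o.........................
184 .................######...........................
185 ...............o######............................
186 .............o######..............................
187 ............#######...............................
188 ..........o######.................................
189 .........######...................................

[... 1213 characters left out ...]
......oooo........
216 .....ooooooooooo......................ooo.........
217 .....ooooooooooooooooo................ooo.........
218 .........oooooooooooooooooo...........ooo.........
219 ...............oooooooooooooooooo....oooo.........
220 .....................ooooooooooooooooooo..........
221 ...........................ooooooooooooo..........
222 .................................ooooooo..........
223 ..................................................
224 ..................................................
225 ..................................................
226 ..................................................
227 ..................................................
[[266.6929 218.3278]]
```

```bash
python3 - <<'E'
from h import *
f=10;c0,r0=205,145
a=grab_frame('scene')[r0:r0+60,c0:c0+80]
im=cv2.resize(a[:,:,::-1],None,fx=f,fy=f,interpolation=cv2.INTER_CUBIC)
s=get_state();M=R.from_euler('xyz',s['ee_rot']).as_matrix()
def d(P,col): 
    q=(proj('scene',P)-[c0,r0]+.5)*f; cv2.polylines(im,[np.int32(q)],True,col,1)
for z in(0,-.019,-.066):
    d([s['eef_pos']+M@[x,y,z] for x,y in((.0095,.021),(.0095,-.021),(-.0095,-.021),(-.0095,.021))],(0,255,0))
p=np.load('handle.npy');B=R.from_euler('ZY',[p[3],-np.deg2rad(25)]).as_matrix()
d([p[:3]+B@[x,y,0] for x,y in((.04,.058),(0,.058),(0,-.058),(.04,-.058))],(255,0,255))
cv2.imwrite('pics/c3.png',im)
E
```

```text
(no output)
```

View pics/c3.png

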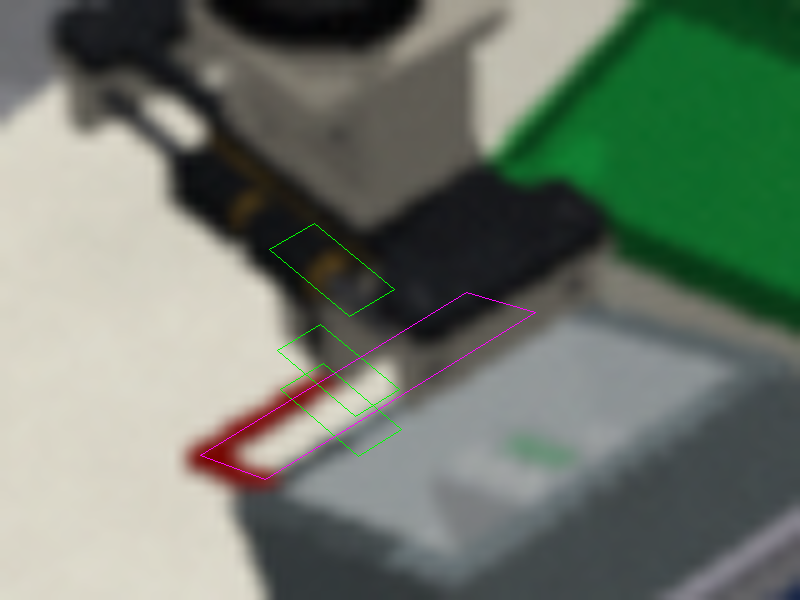

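The crop shows the visible finger end around (340,370), about 7 px above where the reported TCP projects. So the scene calibration and the arm's pose disagree here. I'll check the same thing with the top camera, where the flange is visible.

```bash
python3 - <<'E'
from h import *
K,E=cal('top');print(K,E); K,E=cal('scene');print(K,E)
s=get_state();x,y,z=s['eef_pos']
for h in(0,.07,.2,.3): print(h,proj('top',[x,y,z+h]),proj('scene',[x,y,z+h]))
b=grab_frame('top');a=grab_frame('scene')
g=cv2.cvtColor(b,cv2.COLOR_RGB2GRAY)
print(cv2.HoughCircles(g,cv2.HOUGH_GRADIENT,1,30,param1=80,param2=18,minRadius=12,maxRadius=30))
im=np.vstack([cv2.resize(a[60:220,160:310,::-1],None,fx=3,fy=3),cv2.resize(b[170:280,200:350,::-1],None,fx=3,fy=3)])[:, :]
c=np.hstack([cv2.resize(a[60:220,170:300,::-1],(390,480),interpolation=cv2.INTER_CUBIC),cv2.resize(b[140:300,205:335,::-1],(390,480),interpolation=cv2.INTER_CUBIC)])
for h in np.arange(0,.31,.05):
    for n,(c0,r0,o) in {'scene':(170,60,0),'top':(205,140,390)}.items():
        q=(proj(n,[x,y,z+h])[0]-[c0,r0]+.5)*3+[o,0]; cv2.circle(c,tuple(np.int32(q)),3,(0,255,0),1)
cv2.imwrite('pics/c4.png',c)
E
```

```text
[[457.644    0.     256.5511]
 [  0.     457.644  186.7362]
 [  0.       0.       1.    ]] [[-0.0006 -0.9965  0.083   0.4407]
 [-0.9999 -0.0006 -0.0149  0.1515]
 [ 0.0149 -0.083  -0.9964  1.6922]
 [ 0.      0.      0.      1.    ]]
[[420.2435   0.     264.896 ]
 [  0.     420.2435 189.0782]
 [  0.       0.       1.    ]] [[ 0.7836  0.449  -0.4293  1.1542]
 [ 0.6212 -0.5662  0.5418 -0.6357]
 [ 0.0002 -0.6913 -0.7226  1.0869]
 [ 0.      0.      0.      1.    ]]
0 [[266.6957 218.329 ]] [[238.5739 185.4315]]
0.07 [[267.457 218.036]] [[237.6135 170.5693]]
0.2 [[269.0681 217.4158]] [[235.6297 139.8679]]
0.3 [[270.5212 216.8565]] [[233.8949 113.0196]]
[[[ 75.5 300.5  22.8]
  [272.5 192.5  21.6]
  [420.5 210.5  14.1]]]
```

View pics/c4.png

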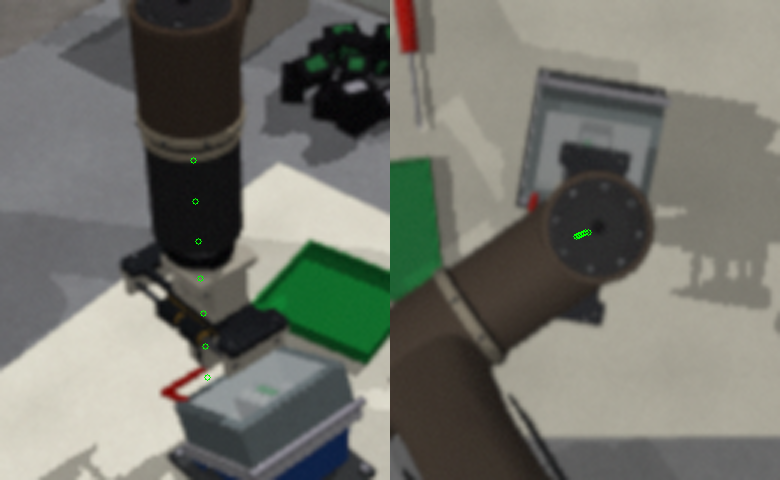

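Emit:
{"op": "arm_command", "data": {
  "commands": [
    {"tx":0,"ty":0,"tz":0,"twist":0},
    {"tx":0,"ty":0,"tz":0,"twist":0},
    {"tx":0,"ty":0,"tz":0.004,"twist":0},
    {"tx":0,"ty":0,"tz":0.008,"twist":0},
    {"tx":0,"ty":0,"tz":0.012,"twist":0},
    {"tx":0,"ty":0,"tz":0.016,"twist":0},
    {"tx":0,"ty":0,"tz":0.02,"twist":0},
    {"tx":0,"ty":0,"tz":0.02,"twist":0}
  ],
  "claw": 0.23
}}

```text
t: 8.0
eef_pos: [0.4637, 0.0909, 0.0559]
ee_rot: [3.141, -0.0, -1.745]
force: [0.1, -0.0, -1.0]
width: 0.0203
gripper_force: 0.0
```

```bash
python3 - <<'E'
from h import *
to([.463,.091,.05],-1.743)
new=grab_frame('scene').astype(int)
m=(new[:,:,0]-np.maximum(new[:,:,1],new[:,:,2]))>25
g=cv2.cvtColor(new.astype(np.uint8),cv2.COLOR_RGB2GRAY)
for r in range(168,194): print(r,''.join('##' if m[r,c] else '%2d'%(g[r,c]//10) for c in range(222,262)))
E
```

```text
t 8.0 at [0.4637 0.0909 0.0559] [ 3.1412 -0.0003 -1.7453] w 0.0203 F [ 0.08   -0.0427 -1.0068] shares [0.0002 0.0029 0.0237] twist -0.0007
168 201814 8 8121411 6 4 4 4 3 2 2 2 2 3 5 7 5 3 2 2 2 2 2 2 2 2 2 2 2 2 2 2 2 2 2 2
169 2020181616181916 9 4 2 2 2 1 2 2 2 2 2 3 3 1 1 2 2 2 2 2 2 2 2 2 2 2 2 2 2 2 2 2
170 202020202020201812 4 2 1 2 2 1 2 2 2 1 1 1 1 1 2 2 2 2 2 2 2 2 2 2 2 2 2 2 3 3 2
171 202021212121212014 5 2 1 1 2 1 1 2 2 1 1 1 1 2 2 2 2 2 2 2 2 2 2 2 2 2 2 2 2 2 2
172 202121212121212015 7 2 1 1 1 1 2 2 2 2 1 1 1 2 2 2 2 2 2 2 2 2 2 2 2 2 2 2 2 2 3
173 212121212121212017 9 2 1 1 1 1 2 2 4 4 3 1 2 2 2 2 2 2 2 2 2 2 2 2 2 2 2 2 3 5 5
174 21212121212121211811 5 2 1 1 1 2 4 5 5 4 2 2 2 2 2 3 3 2 3 2 2 2 2 2 2 3 5 6 7 6
175 21212121212121211913 7 4 2 1 1 2 4 5 4 3 2 2 2 2 3 3 3 3 3 3 3 2 2 2 3 5 8 8 9 7
176 21212121212121212015 9 6 3 1 1 3 4 4 4 4 3 2 2 2 3 3 3 2 3 3 2 2 3 5 6 8 9 9 9 9
177 21212121212121212015 9 6 3 1 1 2 4 5 5 4 3 2 2 2 2 3 2 2 2 2 3 4 6 8 8 9 9 9 910
178 2121212121212121211712 8 3 1 1 3 4 6 6 5 4 3 3 2 2 2 2 2 2 3 5 7 8 9 9 9 9101112
179 2121212121212121212018
[... 548 characters left out ...]
15151515151515151515
186 21212121201917############161921211915101011111110111214141515151415151515151515
187 2121212019##############19202120191613101012141413141415151515151414141414141515
188 21201917############171921211917141010111214141514141514151515151414141314141414
189 2118############1619202120191511 9 911141415151515151515151515151414131313131314
190 20##############19202019171410 9111213141515151515151515151516151514141313131313
191 20################17171411 91012141414151515151515151415151616161616151414141313
192 211816################ 8 9111314151515151515151515141414141515151616151615151414
193 2121201916############ 911131415151515151515151514141313131414141515151616151312
```

Emit:
{"op": "arm_command", "data": {
  "commands": [
    {"tx":0,"ty":0,"tz":0,"twist":0},
    {"tx":0,"ty":0,"tz":0,"twist":0},
    {"tx":0,"ty":0,"tz":0,"twist":0},
    {"tx":0,"ty":0,"tz":0,"twist":0},
    {"tx":0,"ty":0,"tz":0,"twist":0},
    {"tx":0,"ty":0,"tz":0,"twist":0},
    {"tx":0,"ty":0,"tz":0,"twist":0},
    {"tx":0,"ty":0,"tz":0,"twist":0}
  ],
  "claw": 0
}}

```text
t: 8.72
eef_pos: [0.4639, 0.091, 0.0562]
ee_rot: [3.142, 0.0, -1.745]
force: [0.2, -0.5, 0.2]
width: 0.0007
gripper_force: 0.0
```

Emit:
{"op": "arm_command", "data": {
  "commands": [
    {"tx":0,"ty":0,"tz":0,"twist":0},
    {"tx":0,"ty":0,"tz":0,"twist":0},
    {"tx":0,"ty":0,"tz":0.01,"twist":0},
    {"tx":0,"ty":0,"tz":0.02,"twist":0},
    {"tx":0,"ty":0,"tz":0.03,"twist":0},
    {"tx":0,"ty":0,"tz":0.04,"twist":0},
    {"tx":0,"ty":0,"tz":0.05,"twist":0},
    {"tx":0,"ty":0,"tz":0.05,"twist":0}
  ],
  "claw": 0.23
}}

```text
t: 9.38
eef_pos: [0.4635, 0.0908, 0.0431]
ee_rot: [3.141, -0.001, -1.745]
force: [0.1, -0.5, 0.1]
width: 0.0202
gripper_force: 0.0
```

Emit:
{"op": "arm_command", "data": {
  "commands": [
    {"tx":0,"ty":0,"tz":0,"twist":0},
    {"tx":0,"ty":0,"tz":0,"twist":0},
    {"tx":0,"ty":0,"tz":0,"twist":0},
    {"tx":0,"ty":0,"tz":0,"twist":0},
    {"tx":0,"ty":0,"tz":0,"twist":0},
    {"tx":0,"ty":0,"tz":0,"twist":0},
    {"tx":0,"ty":0,"tz":0,"twist":0},
    {"tx":0,"ty":0,"tz":0,"twist":0}
  ],
  "claw": 0
}}

```text
t: 10.05
eef_pos: [0.4608, 0.0912, 0.0433]
ee_rot: [3.137, -0.001, -1.747]
force: [-14.8, 9.3, 8.4]
width: 0.0093
gripper_force: 12.0
```

Gripped, but at the very tips. I'll reopen, go 8 mm lower, shift 3 mm towards the bar and grip again.

Emit:
{"op": "arm_command", "data": {
  "commands": [
    {"tx":0,"ty":0,"tz":0,"twist":0},
    {"tx":0,"ty":0,"tz":0,"twist":0},
    {"tx":0,"ty":0.012,"tz":0,"twist":0},
    {"tx":0,"ty":0.012,"tz":0.01,"twist":0},
    {"tx":0,"ty":0.012,"tz":0.02,"twist":0},
    {"tx":0,"ty":0.012,"tz":0.03,"twist":0},
    {"tx":0,"ty":0.012,"tz":0.032,"twist":0},
    {"tx":0,"ty":0.012,"tz":0.032,"twist":0}
  ],
  "claw": 0.23
}}

```text
t: 10.72
eef_pos: [0.4608, 0.0913, 0.0353]
ee_rot: [3.141, -0.001, -1.745]
force: [-0.2, -0.1, -0.9]
width: 0.0203
gripper_force: 0.0
```

Emit:
{"op": "arm_command", "data": {
  "commands": [
    {"tx":0,"ty":0,"tz":0,"twist":0},
    {"tx":0,"ty":0,"tz":0,"twist":0},
    {"tx":0,"ty":0,"tz":0,"twist":0},
    {"tx":0,"ty":0,"tz":0,"twist":0},
    {"tx":0,"ty":0,"tz":0,"twist":0},
    {"tx":0,"ty":0,"tz":0,"twist":0},
    {"tx":0,"ty":0,"tz":0,"twist":0},
    {"tx":0,"ty":0,"tz":0,"twist":0}
  ],
  "claw": 0
}}

```text
t: 11.38
eef_pos: [0.4608, 0.0916, 0.0357]
ee_rot: [3.141, 0.0, -1.745]
force: [-1.8, 1.5, 1.2]
width: 0.0094
gripper_force: 12.0
```

Emit:
{"op": "arm_command", "data": {
  "commands": [
    {"tx":0,"ty":0.005,"tz":-0.035,"twist":0},
    {"tx":0,"ty":0.008,"tz":-0.069,"twist":0},
    {"tx":0,"ty":0.008,"tz":-0.139,"twist":0},
    {"tx":0,"ty":0.002,"tz":-0.209,"twist":0},
    {"tx":0,"ty":-0.012,"tz":-0.277,"twist":0},
    {"tx":0,"ty":-0.032,"tz":-0.344,"twist":0},
    {"tx":0,"ty":-0.045,"tz":-0.377,"twist":0},
    {"tx":0,"ty":-0.045,"tz":-0.377,"twist":0}
  ]
}}

```text
t: 12.05
eef_pos: [0.4718, 0.0895, 0.1319]
ee_rot: [-3.141, 0.001, -1.746]
force: [-4.2, 1.8, -1.1]
width: 0.0094
gripper_force: 12.0
```

Emit:
{"op": "arm_command", "data": {
  "commands": [
    {"tx":0,"ty":-0.029,"tz":-0.063,"twist":0},
    {"tx":0,"ty":-0.065,"tz":-0.122,"twist":0},
    {"tx":0,"ty":-0.107,"tz":-0.178,"twist":0},
    {"tx":0,"ty":-0.155,"tz":-0.23,"twist":0},
    {"tx":0,"ty":-0.207,"tz":-0.276,"twist":0},
    {"tx":0,"ty":-0.263,"tz":-0.317,"twist":0},
    {"tx":0,"ty":-0.292,"tz":-0.336,"twist":0},
    {"tx":0,"ty":-0.292,"tz":-0.336,"twist":0}
  ]
}}

```text
t: 12.72
eef_pos: [0.5452, 0.0768, 0.2167]
ee_rot: [-3.14, 0.0, -1.745]
force: [-8.9, 2.7, 14.0]
width: 0.0094
gripper_force: 12.0
```

Emit:
{"op": "arm_command", "data": {
  "commands": [
    {"tx":0,"ty":-0.06,"tz":-0.044,"twist":0},
    {"tx":0,"ty":-0.125,"tz":-0.07,"twist":0},
    {"tx":0,"ty":-0.19,"tz":-0.089,"twist":0},
    {"tx":0,"ty":-0.26,"tz":-0.102,"twist":0},
    {"tx":0,"ty":-0.33,"tz":-0.107,"twist":0},
    {"tx":0,"ty":-0.4,"tz":-0.106,"twist":0},
    {"tx":0,"ty":-0.435,"tz":-0.102,"twist":0},
    {"tx":0,"ty":-0.435,"tz":-0.102,"twist":0}
  ]
}}

```text
t: 13.38
eef_pos: [0.6533, 0.0578, 0.2398]
ee_rot: [-3.139, 0.0, -1.746]
force: [1.3, 0.5, 4.4]
width: 0.0096
gripper_force: 12.0
```

Emit:
{"op": "arm_command", "data": {
  "commands": [
    {"tx":0,"ty":-0.035,"tz":0.004,"twist":0},
    {"tx":0,"ty":-0.071,"tz":0.012,"twist":0},
    {"tx":0,"ty":-0.105,"tz":0.02,"twist":0},
    {"tx":0,"ty":-0.138,"tz":0.031,"twist":0},
    {"tx":0,"ty":-0.171,"tz":0.042,"twist":0},
    {"tx":0,"ty":-0.19,"tz":0.049,"twist":0},
    {"tx":0,"ty":-0.21,"tz":0.058,"twist":0},
    {"tx":0,"ty":-0.21,"tz":0.058,"twist":0}
  ]
}}

```text
t: 14.05
eef_pos: [0.7036, 0.0489, 0.224]
ee_rot: [3.141, -0.0, -1.745]
force: [1.3, 2.8, -0.2]
width: 0.0091
gripper_force: 12.0
```

Emit:
{"op": "arm_command", "data": {
  "commands": [
    {"tx":0,"ty":0,"tz":0,"twist":0},
    {"tx":0,"ty":0,"tz":0,"twist":0},
    {"tx":0,"ty":0,"tz":0,"twist":0},
    {"tx":0,"ty":0,"tz":0,"twist":0},
    {"tx":0,"ty":0,"tz":-0.08,"twist":0},
    {"tx":0,"ty":0,"tz":-0.16,"twist":0},
    {"tx":0,"ty":0,"tz":-0.24,"twist":0},
    {"tx":0,"ty":0,"tz":-0.3,"twist":0}
  ],
  "claw": 0.35
}}

```text
t: 14.72
eef_pos: [0.7027, 0.0486, 0.3023]
ee_rot: [-3.14, 0.0, -1.745]
force: [-0.4, -0.7, -0.5]
width: 0.0306
gripper_force: 0.0
```

```bash
python3 - <<'E'
from h import *
H=np.load('handle.npy')
for n in('scene','top'):
    save(n,n[0]+'1.png')
    for q in('module','nest','lid_handle'): print(n,q,[(np.round(d['uv'],1),round(d['score'],2)) for d in spot_point(q,n)][:3])
to([.7,.05,.35],None)
B=R.from_euler('ZY',[H[3],-np.deg2rad(25)]).as_matrix(); hinge=H[:3]+B@[.168,0,-.048]
print('hinge',hinge,'nest guess',hinge-B@[.068,0,0])
C=R.from_euler('ZY',[H[3],2.18-np.deg2rad(25)]).as_matrix(); print('open handle',proj('top',hinge+C@[-.168,0,.048]),proj('scene',hinge+C@[-.168,0,.048]))
E
```

```text
scene module [(array([261.2, 198.5]), 0.73)]
scene nest [(array([260.3, 202.3]), 0.67)]
scene lid_handle [(array([292.6, 182.4]), 0.57)]
top module [(array([270.5, 189.6]), 0.75)]
top nest [(array([273.7, 188.2]), 0.95)]
top lid_handle [(array([282.4, 142.2]), 0.9)]
t 15.12 at [0.7022 0.0489 0.2988] [ 3.1399 -0.0007 -1.7453] w 0.0306 F [-0.7932 -0.0163 -0.4623] shares [-0.0028  0.0098 -0.2047] twist 0
hinge [0.6328 0.0616 0.1057] nest guess [0.5721 0.0721 0.0769]
open handle [[282.2969 140.1317]] [[292.1733 182.4548]]
```

The cover is open: the handle is seen at top (282,142), and fully open predicts (282,140). From here the finger tips must be taken as about 29 mm higher than the reported TCP. Next I'll back off towards the robot while turning, to come over the module.

Emit:
{"op": "arm_command", "data": {
  "commands": [
    {"tx":0,"ty":0.07,"tz":0,"twist":-0.035},
    {"tx":0,"ty":0.15,"tz":0,"twist":-0.07},
    {"tx":0,"ty":0.23,"tz":0,"twist":-0.105},
    {"tx":0,"ty":0.31,"tz":0,"twist":-0.14},
    {"tx":0,"ty":0.39,"tz":0,"twist":-0.175},
    {"tx":0,"ty":0.47,"tz":0,"twist":-0.21},
    {"tx":0,"ty":0.53,"tz":0,"twist":-0.25},
    {"tx":0,"ty":0.56,"tz":0,"twist":-0.285}
  ],
  "claw": 0.7
}}

```text
t: 15.78
eef_pos: [0.563, 0.0733, 0.2999]
ee_rot: [3.141, 0.0, -0.843]
force: [-0.5, -0.5, 0.4]
width: 0.0609
gripper_force: 0.0
```

```bash
python3 - <<'E'
from fit import *
from scipy.optimize import minimize
# fit the module/nest position: spot points from both cameras averaged with the handle-based guess
top=cv2.imread('pics/t1.png')
o=np.array([ray('top',(270.5,189.6),.075),ray('top',(273.7,188.2),.075),ray('scene',(261.2,198.5),.075),ray('scene',(260.3,202.3),.075)])
print(o)
# overlay of module top + pocket in s1/t1 for guess
p=[.5713,.072,-.172]
ims=[]
for n,f,(c0,r0) in(('scene','s1',(215,155)),('top','t1',(235,150))):
    k=7; im=cv2.resize(cv2.imread(f'pics/{f}.png')[r0:r0+75,c0:c0+75],None,fx=k,fy=k,interpolation=cv2.INTER_CUBIC)[:, :400 if n=='top' else 525]
    for z in(0,.036):
        q=(proj(n,nest_pts(p,[[a*.028,b*.019,z] for a,b in((1,1),(1,-1),(-1,-1),(-1,1))]))-[c0,r0]+.5)*k
        cv2.polylines(im,[np.int32(q)],True,(0,255,255),1)
    q=(proj(n,nest_pts(p,[[a*.068,b*.075,0] for a,b in((1,1),(1,-1),(-1,-1),(-1,1))]))-[c0,r0]+.5)*k
    cv2.polylines(im,[np.int32(q)],True,(255,0,255),1); ims.append(im)
c=np.hstack(ims); cv2.imwrite('pics/c5.png',cv2.resize(c,(800,int(c.shape[0]*800/c.shape[1])))if c.shape[1]>800 else c)
M,_=nestT(*p); g=nest_pts(p,[0,0,.018])[0]; print('module centre',g)
to([g[0],g[1],.2],-.172)
E
```

```text
[[0.5653 0.0778 0.075 ]
 [0.5703 0.0664 0.075 ]
 [0.57   0.0821 0.075 ]
 [0.5781 0.0673 0.075 ]]
module centre [0.5638 0.0733 0.0913]
t 15.78 at [0.563  0.0733 0.2999] [ 3.1414  0.0003 -0.8433] w 0.0609 F [-0.4995 -0.4637  0.394 ] shares [ 0.0022 -0.0025  0.3997] twist -0.2137
```

View pics/c5.png

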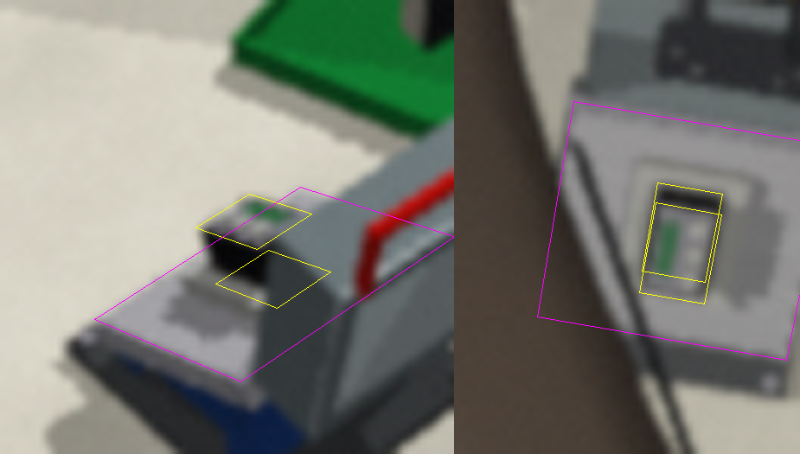

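The crop shows the open cover, and the module in its pocket at top crop (680,245). My model outline agrees to within about 1 px in both views. I'll finish the turn and go down over it.

Emit:
{"op": "arm_command", "data": {
  "commands": [
    {"tx":0,"ty":0,"tz":0.05,"twist":-0.035},
    {"tx":0,"ty":0,"tz":0.14,"twist":-0.07},
    {"tx":0,"ty":0,"tz":0.24,"twist":-0.105},
    {"tx":0,"ty":0,"tz":0.34,"twist":-0.14},
    {"tx":0,"ty":0,"tz":0.44,"twist":-0.175},
    {"tx":0,"ty":0,"tz":0.54,"twist":-0.205},
    {"tx":0,"ty":0,"tz":0.62,"twist":-0.214},
    {"tx":0,"ty":0,"tz":0.66,"twist":-0.214}
  ]
}}

```text
t: 16.45
eef_pos: [0.5629, 0.0725, 0.1317]
ee_rot: [3.139, 0.004, -0.177]
force: [-0.1, -0.8, -0.2]
width: 0.0613
gripper_force: 0.0
```

```bash
python3 -c "
from h import *
to([.5638,.0733,.063],-.172)"
```

```text
t 16.45 at [0.5629 0.0725 0.1317] [ 3.1393  0.0041 -0.1767] w 0.0613 F [-0.1367 -0.7739 -0.2481] shares [ 0.0041 -0.0042  0.2747] twist -0.0015
```

Emit:
{"op": "arm_command", "data": {
  "commands": [
    {"tx":0,"ty":0,"tz":0.05,"twist":0},
    {"tx":0,"ty":0,"tz":0.1,"twist":0},
    {"tx":0,"ty":0,"tz":0.15,"twist":0},
    {"tx":0,"ty":0,"tz":0.19,"twist":0},
    {"tx":0,"ty":0,"tz":0.22,"twist":0},
    {"tx":0,"ty":0,"tz":0.25,"twist":0},
    {"tx":0,"ty":0,"tz":0.27,"twist":0},
    {"tx":0,"ty":0,"tz":0.27,"twist":0}
  ]
}}

```text
t: 17.12
eef_pos: [0.5644, 0.0731, 0.0665]
ee_rot: [3.141, 0.001, -0.178]
force: [-0.1, -0.0, -0.2]
width: 0.0613
gripper_force: 0.0
```

Emit:
{"op": "arm_command", "data": {
  "commands": [
    {"tx":0,"ty":0,"tz":0.003,"twist":0},
    {"tx":0,"ty":0,"tz":0.006,"twist":0},
    {"tx":0,"ty":0,"tz":0.009,"twist":0},
    {"tx":0,"ty":0,"tz":0.012,"twist":0},
    {"tx":0,"ty":0,"tz":0.014,"twist":0},
    {"tx":0,"ty":0,"tz":0.016,"twist":0},
    {"tx":0,"ty":0,"tz":0.016,"twist":0},
    {"tx":0,"ty":0,"tz":0.016,"twist":0}
  ]
}}

```text
t: 17.78
eef_pos: [0.5648, 0.0732, 0.0635]
ee_rot: [3.142, 0.0, -0.178]
force: [0.4, -0.2, 0.4]
width: 0.0611
gripper_force: 0.0
```

Emit:
{"op": "arm_command", "data": {
  "commands": [
    {"tx":0,"ty":0,"tz":0,"twist":0},
    {"tx":0,"ty":0,"tz":0,"twist":0},
    {"tx":0,"ty":0,"tz":0,"twist":0},
    {"tx":0,"ty":0,"tz":0,"twist":0},
    {"tx":0,"ty":0,"tz":0,"twist":0},
    {"tx":0,"ty":0,"tz":0,"twist":0},
    {"tx":0,"ty":0,"tz":0,"twist":0},
    {"tx":0,"ty":0,"tz":0,"twist":0}
  ],
  "claw": 0.3,
  "grip_force": 15
}}

```text
t: 18.45
eef_pos: [0.5648, 0.0732, 0.0635]
ee_rot: [-3.142, -0.0, -0.178]
force: [0.4, 0.4, -0.2]
width: 0.0376
gripper_force: 15.0
```

Emit:
{"op": "arm_command", "data": {
  "commands": [
    {"tx":-0.008,"ty":0,"tz":-0.018,"twist":0},
    {"tx":-0.025,"ty":0,"tz":-0.054,"twist":0},
    {"tx":-0.042,"ty":0,"tz":-0.09,"twist":0},
    {"tx":-0.067,"ty":0,"tz":-0.144,"twist":0},
    {"tx":-0.092,"ty":0,"tz":-0.2,"twist":0},
    {"tx":-0.11,"ty":0,"tz":-0.28,"twist":0},
    {"tx":-0.11,"ty":0,"tz":-0.36,"twist":0},
    {"tx":-0.11,"ty":0,"tz":-0.4,"twist":0}
  ]
}}

```text
t: 19.12
eef_pos: [0.5385, 0.0786, 0.1672]
ee_rot: [-3.139, -0.004, -0.177]
force: [1.0, -0.7, -0.9]
width: 0.038
gripper_force: 15.0
```

```bash
python3 - <<'E'
from h import *
to([.469,.331,.164])
print([np.round(d['uv'],1) for d in spot_point('green_tray','top')][:2], proj('top',[.469,.331,0]))
E
```

```text
t 19.12 at [0.5385 0.0786 0.1672] [-3.1394 -0.0038 -0.1768] w 0.038 F [ 0.9662 -0.7085 -0.8699] shares [-0.4512 -0.9449  0.0131] twist 0
[array([197.9, 214.9]), array([112.6, 222.1])] [[200.964  217.2008]]
```

Emit:
{"op": "arm_command", "data": {
  "commands": [
    {"tx":-0.03,"ty":-0.06,"tz":0,"twist":-0.01},
    {"tx":-0.09,"ty":-0.18,"tz":0,"twist":-0.02},
    {"tx":-0.16,"ty":-0.33,"tz":0,"twist":-0.035},
    {"tx":-0.23,"ty":-0.48,"tz":0,"twist":-0.05},
    {"tx":-0.3,"ty":-0.63,"tz":0,"twist":-0.065},
    {"tx":-0.37,"ty":-0.78,"tz":0,"twist":-0.08},
    {"tx":-0.43,"ty":-0.9,"tz":0,"twist":-0.08},
    {"tx":-0.45,"ty":-0.94,"tz":0,"twist":-0.08}
  ]
}}

```text
t: 19.83
eef_pos: [0.4672, 0.3332, 0.163]
ee_rot: [-3.141, -0.0, 0.077]
force: [-0.1, -0.1, -1.0]
width: 0.0377
gripper_force: 15.0
```

Emit:
{"op": "arm_command", "data": {
  "commands": [
    {"tx":0,"ty":0,"tz":0.05,"twist":0},
    {"tx":0,"ty":0,"tz":0.12,"twist":0},
    {"tx":0,"ty":0,"tz":0.2,"twist":0},
    {"tx":0,"ty":0,"tz":0.28,"twist":0},
    {"tx":0,"ty":0,"tz":0.36,"twist":0},
    {"tx":0,"ty":0,"tz":0.44,"twist":0},
    {"tx":0,"ty":0,"tz":0.5,"twist":0},
    {"tx":0,"ty":0,"tz":0.53,"twist":0}
  ]
}}

```text
t: 20.5
eef_pos: [0.4674, 0.3278, 0.0285]
ee_rot: [3.139, 0.003, 0.073]
force: [-1.3, -0.2, -1.0]
width: 0.038
gripper_force: 15.0
```

```bash
python3 - <<'E'
from h import *
to([.469,.331,.008])
save('scene','s2.png')
for n in('scene','top'):
    for q in('module','green_tray'): print(n,q,[(np.round(d['uv'],1),round(d['score'],2)) for d in spot_point(q,n)][:2])
print(proj('scene',[[.469,.331,0],[.469,.331,.04]]))
E
```

```text
t 20.5 at [0.4674 0.3278 0.0285] [3.1391 0.0027 0.0729] w 0.038 F [-1.3472 -0.1659 -1.0257] shares [ 0.0074 -0.0127  0.0819] twist 0
scene module [(array([283.1, 155.8]), 0.42)]
scene green_tray [(array([324.4, 120.2]), 0.92), (array([282.3, 161.9]), 0.86)]
top module [(array([270.5, 189.6]), 0.75)]
top green_tray [(array([197.9, 214.9]), 0.74), (array([112.6, 222.1]), 0.66)]
[[281.5205 161.9099]
 [281.8277 154.0304]]
```

Emit:
{"op": "arm_command", "data": {
  "commands": [
    {"tx":0,"ty":0,"tz":0.015,"twist":0},
    {"tx":0,"ty":0,"tz":0.03,"twist":0},
    {"tx":0,"ty":0,"tz":0.045,"twist":0},
    {"tx":0,"ty":0,"tz":0.06,"twist":0},
    {"tx":0,"ty":0,"tz":0.075,"twist":0},
    {"tx":0,"ty":0,"tz":0.09,"twist":0},
    {"tx":0,"ty":0,"tz":0.1,"twist":0},
    {"tx":0,"ty":0,"tz":0.1,"twist":0}
  ],
  "grip_force": 6
}}

```text
t: 21.42
eef_pos: [0.4685, 0.3291, 0.0054]
ee_rot: [3.141, 0.0, 0.074]
force: [0.6, 0.2, 0.2]
width: 0.0383
gripper_force: 6.0
```

Emit:
{"op": "arm_command", "data": {
  "commands": [
    {"tx":0,"ty":0,"tz":0.006,"twist":0},
    {"tx":0,"ty":0,"tz":0.012,"twist":0},
    {"tx":0,"ty":0,"tz":0.018,"twist":0},
    {"tx":0,"ty":0,"tz":0.024,"twist":0},
    {"tx":0,"ty":0,"tz":0.03,"twist":0},
    {"tx":0,"ty":0,"tz":0.03,"twist":0},
    {"tx":0,"ty":0,"tz":0.03,"twist":0},
    {"tx":0,"ty":0,"tz":0.03,"twist":0}
  ],
  "grip_force": 4
}}

```text
t: 22.08
eef_pos: [0.4695, 0.33, -0.0008]
ee_rot: [-3.14, -0.002, 0.074]
force: [4.5, 0.1, 4.2]
width: 0.0381
gripper_force: 4.0
```

Emit:
{"op": "arm_command", "data": {
  "commands": [
    {"tx":0,"ty":0,"tz":0.006,"twist":0},
    {"tx":0,"ty":0,"tz":0.012,"twist":0},
    {"tx":0,"ty":0,"tz":0.018,"twist":0},
    {"tx":0,"ty":0,"tz":0.024,"twist":0},
    {"tx":0,"ty":0,"tz":0.03,"twist":0},
    {"tx":0,"ty":0,"tz":0.03,"twist":0},
    {"tx":0,"ty":0,"tz":0.03,"twist":0},
    {"tx":0,"ty":0,"tz":0.03,"twist":0}
  ],
  "grip_force": 3
}}

```text
t: 22.75
eef_pos: [0.4679, 0.3288, -0.0095]
ee_rot: [3.141, 0.001, 0.073]
force: [1.8, 1.3, 0.6]
width: 0.038
gripper_force: 3.0
```

```bash
python3 - <<'E'
from h import *
to([.469,.331,-.01])
a=grab_frame('scene')[130:190,245:325]
cv2.imwrite('pics/c6.png',cv2.resize(a[:,:,::-1],None,fx=10,fy=10,interpolation=cv2.INTER_CUBIC))
E
```

```text
t 22.75 at [ 0.4679  0.3288 -0.0095] [3.1407 0.0012 0.0734] w 0.038 F [1.7772 1.3058 0.5586] shares [ 0.005  -0.0085  0.0019] twist 0
```

View pics/c6.png

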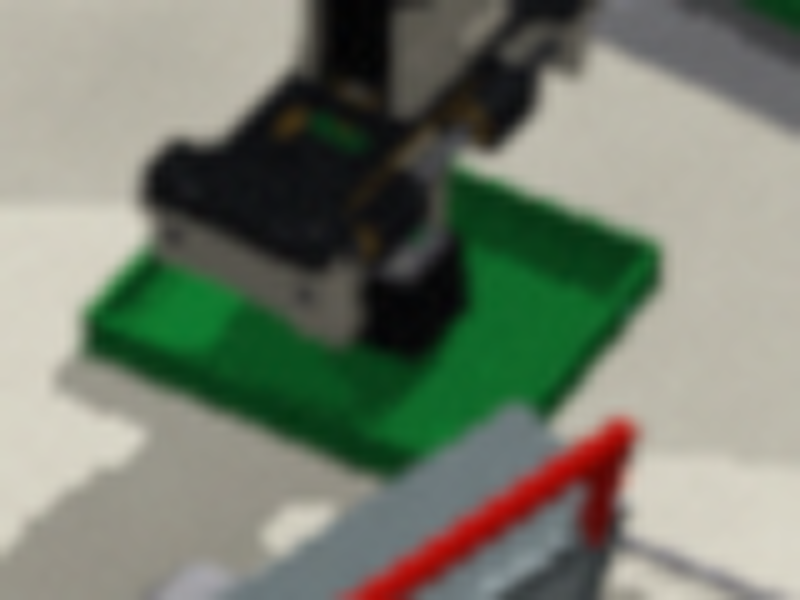

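The crop shows the module standing level on the tray floor near (415,305), dials up, with the cover still open. I'll release it and go up.

Emit:
{"op": "arm_command", "data": {
  "commands": [
    {"tx":0,"ty":0,"tz":0,"twist":0},
    {"tx":0,"ty":0,"tz":0,"twist":0},
    {"tx":0,"ty":0,"tz":0,"twist":0},
    {"tx":0,"ty":0,"tz":0,"twist":0},
    {"tx":0,"ty":0,"tz":0,"twist":0},
    {"tx":0,"ty":0,"tz":-0.04,"twist":0},
    {"tx":0,"ty":0,"tz":-0.1,"twist":0},
    {"tx":0,"ty":0,"tz":-0.18,"twist":0}
  ],
  "claw": 0.62
}}

```text
t: 23.47
eef_pos: [0.4679, 0.3284, 0.0359]
ee_rot: [3.14, 0.002, 0.074]
force: [0.4, -0.2, -0.2]
width: 0.0541
gripper_force: 0.0
```

Emit:
{"op": "arm_command", "data": {
  "commands": [
    {"tx":0,"ty":0,"tz":-0.1,"twist":0},
    {"tx":0,"ty":0,"tz":-0.2,"twist":0},
    {"tx":0,"ty":0,"tz":-0.3,"twist":0},
    {"tx":0,"ty":0,"tz":-0.4,"twist":0},
    {"tx":0,"ty":0,"tz":-0.5,"twist":0},
    {"tx":0,"ty":0,"tz":-0.58,"twist":0},
    {"tx":0,"ty":0,"tz":-0.6,"twist":0},
    {"tx":0,"ty":0,"tz":-0.6,"twist":0}
  ]
}}

```text
t: 24.13
eef_pos: [0.4692, 0.33, 0.1886]
ee_rot: [-3.139, -0.003, 0.074]
force: [-0.3, 0.6, -0.2]
width: 0.0542
gripper_force: 0.0
```

```bash
python3 - <<'E'
from h import *
to([.469,.331,.2])
im=grab_frame('scene')
for q in('module','lid_handle','green_tray'): print(q,[(np.round(d['uv'],1),round(d['score'],2)) for d in spot_point(q,'scene')][:2])
K=spot_point('module','scene');print(ray('scene',K[0]['uv'],.005) if K else None)
r=regions_of('module','scene')
if r:
    m=r[0]['region'];print(r[0]['rect'],m.sum(),r[0]['score'])
# predicted rect for flat & for 25deg tilt
for til in(0,-25):
    M=R.from_euler('ZY',[.073,np.deg2rad(til)]).as_matrix(); P=np.array([[a*.028,b*.019,c*.018] for a in(1,-1) for b in(1,-1) for c in(1,-1)])@M.T
    P+=[.469,.329,.005-P[:,2].min()]; q=proj('scene',P); print(til,q.min(0),q.max(0))
E
```

```text
t 24.13 at [0.4692 0.33   0.1886] [-3.1386 -0.0029  0.0738] w 0.0542 F [-0.3221  0.6159 -0.2059] shares [-0.0004 -0.0043 -0.0455] twist 0
module [(array([282.5, 164.5]), 0.46)]
lid_handle [(array([291.8, 179.2]), 0.88), (array([261.6, 200.7]), 0.66)]
green_tray [(array([324.9, 120.8]), 0.82), (array([282.4, 160.4]), 0.7)]
[0.4837 0.3173 0.005 ]
[273.3, 149.9, 290.7, 168.4] 219 0.55
0 [272.3476 148.593 ] [290.558  166.8934]
-25 [271.3533 148.7841] [291.5404 162.7554]
```

```bash
python3 -c "
from station import *
print(job_done())"
```

```text
the job is handed in; nothing more can be done
None
```

I swung the cover open, where it stays by itself, set the black module down flat, dials up, in the larger green tray, and handed the job in; the station gave no verdict, but the last camera check agreed.

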